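Put a service kit back into its routed inlays

ROBOT

A 6-joint arm with a two-finger parallel gripper is mounted at the origin on a cart in front of the work surface, level with it; the furniture and walls round the work are solid. World frame = base frame: x ahead of the robot, y to its left, z up, the work surface at z = 0. Lengths are in mm, angles in degrees, forces in N, time in s.
With the tool pointing down it reaches from about 300 to 850 mm from the base axis. Payload 4.2 kg.
Tool frame: the origin (TCP) lies between the finger pads; the fingertips stand 14 mm ahead of it and the grasp point (between the pads) lies 5 mm behind it (env.finger_overhang is the distance from the TCP to the fingertips, in mm); z points along the fingers, y is the line along which they close (so a half turn about z gives the same grasp; the last joint's range is limited). The gripper opens to 91 mm and grips with 3 to 60 N. Pads are 32 mm wide; open, the fingers measure 118 mm over their backs; the gripper's body (76 mm by 178 mm) begins 60 mm behind the grasp point.
Start: joints at [-69.729, 18.312, 89.639, -0, 72.044, -1.146], TCP at [209.968, -535.308, 227.976] pointing down, gripper open.
Joint ranges: [-177.97, 177.97], [-48.28, 115.42], [12.27, 149.76], [-77.06, 257.06], [2.81, 150.46], [-146.56, 146.56]. Speed limits (degrees/s): [147.25, 147.25, 180, 180, 180, 180].

INTERFACE

Orientations are given as [roll, pitch, yaw] about the fixed x, y, z axes, in that order (R = Rz(yaw) Ry(pitch) Rx(roll)).
In Python, from workcell import status, cams, env, finder gives the robot as it stands.
- The arm moves only by the tool apply_moves, never from a script. Its argument "increments" is a list of rows, each a list of 7 numbers: the opening, from -1 (shut) to 1 (fully open), then the shift along the world's x, y, z in m, then the turn, a rotation vector about the world's x, y, z in degrees. In form: [[gripper, x, y, z, ax, ay, az], ...]. A call has 1 to 5 rows; each row shifts and turns the commanded pose from where the row before left it; what a row does not reach is not made up. A row lasts 1/12 s, in which the tool goes at most 41.7 mm and 7.16 degrees, less where a joint would pass 70% of its speed; a pose out of reach is approached as far as the arm can. A call with a gripper value outside its range is refused whole. The fingers move at their own pace and stop on an object; "newtons" is the grip in N (left out, the last holds). Time passes only in rows, so rows that do not move let the fingers close. It gives the time, the measured TCP pose, the force, the opening and the grip force at its end, in the units of the state.
- status.state(): the state, without advancing time (a new reading comes with each control period).
- cams.grab_frame(name): name is "side" or "top"; returns a dict with "color" (420x560x3 uint8, red, green, blue), "intrinsics" (3x3 intrinsics, pixels), "R" (3x3) and "t" (3): a world point X has camera coordinates R X + t. Camera axes: x right, y down, z forward; pixel columns grow to the right and rows downward; lengths in mm; the calibration is good to about 2 mm. A picture is of the moment at which its call begins. There is no depth.
- env.job_done(): hands the job in; it is judged then, once.
Trained networks look in the newest picture that a camera, given by its name, has taken for a name from the list of things; names that differ only in an ending like _2 or _b are one class to them, and where a whole thing is asked for, a point or a joint stands for the part that bears it (a point fixed in the world has none). Each returns a list of dicts, best first, with "score" (0 to 1); they miss things now and then, are a little off and sometimes report something else, mostly with a low value. They report only what shows in the picture. A call takes as long as a camera call. They do not tell look-alikes from the thing itself.
- finder.boxes_of(query, camera): "rect" ([left, top, width, height] in pixels, round what is visible of it).
- finder.trace(query, camera): "pixels" (420x560 bool, what is visible of it) and "rect" ([left, top, width, height] in pixels, round what is visible of it).
The state is a dict: "time_s": time; "qpos": joint angles; "qvel": joint speeds; "effort": joint torques, N m; "ee_pos": TCP position; "ee_rot": TCP orientation; "force": force on the tool from outside, world axes, zero at the start; "torque": the same for the moment, N m; "gripper_width": finger opening in mm; "gripper_force": force on a finger pad.
Only numpy, scipy, OpenCV 4.12 (cv2) and the standard library are available. Lean on these libraries where they do the work, as an engineer would, in place of code of your own. Each camera call takes 0.05 s, during which the arm holds its last target. There are 200 camera calls.

TASK

Put the five things of the service kit that lie loose on the bench back into the three grey inlays, each lying down on the white floor of its own cut-out: the black screwdriver in the long driver-shaped cut-out and the amber one in the short one beside it, both with the handle in the wide end; the red marker in the narrow groove and the yellow tape measure, upright as it stands now, squarely in the rectangular pocket of the marking-out inlay; and the blue wire spool, upright, in the empty round hole beside the jar. Leave the green tin and the small wood offcut where they are.

Things in the scene. Friction and masses are not known exactly. Their poses are not given: they have to be found in the camera images.
- driver_inlay: Fixed grey plate, 136 (x) x 206 (y) x 20 mm, +y to robot's left; origin: centre of underside. Driver-shaped cut-outs, white floor 4 mm up: long at x -34, y -93 to 93 (black driver's origin at y 0); short at x +34, y -69 to 91 (amber's at y +11). Wide handle part (40; 36 mm) from y -7 up, shank slot 18 mm wide. Finger channel down to the floor, y 15 to 69, right across, beside both handles.
- marking_inlay: Fixed grey plate, 136 (x) x 206 (y) x 20 mm, y to robot's left; origin: centre of underside. Cut-outs with white floor 4 mm up: marker groove at x -34, y -73.5 to 73.5, 31 mm wide; tape-measure pocket at x +32, y 0, 47 (x) x 76 mm (y). Finger channel down to the floor, y -27 to 27, right across the plate. Marker and tape may go either way round.
- round_inlay: Fixed grey plate, 136 (x) x 206 (y) x 20 mm, y to robot's left; origin: centre of underside; no channel. Empty round hole for the wire spool: 68 mm across, centre x 0, y -44 mm, white floor 4 mm above the bench. In a second, 44 mm hole at x 0, y +58 mm stands a fixed clear jar with black cap, 40 mm across, its top 58 mm above the bench.
- driver_black: Loose screwdriver with black handle, 170 mm long, 0.16 kg, lying along its y axis. Origin: under its middle, on the surface it lies on. Handle 24 mm wide (x) and 23 mm high from y = 0 to +85 mm (grip it at about y = +42); thin shank to y = -85. At the start the handle points away from the robot.
- driver_amber: Loose screwdriver with amber handle, 144 mm long, 0.15 kg, lying along its y axis. Origin: under its middle. Handle 20 mm wide (x) and 19 mm high from y = -10 to +72 mm (grip it at about y = +31); thin shank to y = -72. At the start the handle points away from the robot.
- marker_red: Loose red and white felt marker, 131 mm long (y), 15 mm wide (x), 15 to 17 mm high. Origin: under its middle.
- tape_yellow: Loose yellow tape measure standing upright, 31 mm wide (x, the way to grip it), 59 mm long (y), 48 mm high, 0.18 kg. Origin: under its middle.
- spool_blue: Loose blue wire spool standing on its flange, 52 mm across, 38 mm high, 0.22 kg. Origin: centre of its underside; z up along its axis.
- tin_green: Bystander: loose flat round green tin, 68 mm across, 24 mm high. Origin: centre of its underside. Not to be moved.
- wood_offcut: Bystander: loose small block of bare pine, 28 mm (x) by 60 mm (y), 28 mm high. Origin: centre of its underside. Not to be moved.
Mind the look-alikes: they are no part of the job. There is more than one size of the spool_blue; the one meant has the size given above.

How it is judged:
By the outcome, as a careful person would: the job done as asked, in the order asked, and still so for the second after the job is handed in, with the robot touching nothing.
It also fails if it takes over 128 s, if anything falls off the work surface, if the arm or the gripper's body presses on something with over 40 N, if the wrist force passes 120 N, or if a joint passes its speed limit or range.

## Working session

There is one attempt and no reset: what is moved stays moved. The work goes in short steps, Python scripts to look and compute and a tool call to move; the robot and the scene stay as the last step left them, time stands still between calls to the robot, and variables do not carry over. Pictures are saved under pics/ and viewed, at most 14 in all, crops included, and the job is handed in when it is done.

Besides the shell and the picture viewer there is one more tool, called after "Request:" in YAML: its name, and indented under it one key for each argument. apply_moves: Moves the arm, as the interface text tells. Its arguments: {"type":"object","properties":{"increments":{"type":"array","items":{"type":"array","items":{"type":"number"}}},"newtons":{"type":"number"}},"required":["increments"]}

```bash
ls; mkdir -p pics; python3 - <<'E'
from workcell import status,cams,env,finder
import cv2,numpy as np
for n in("top","side"):
    f=cams.grab_frame(n); cv2.imwrite(f"pics/{n}0.png",cv2.cvtColor(f["color"],cv2.COLOR_RGB2BGR))
    np.savez(f"cal_{n}.npz",K=f["intrinsics"],R=f["R"],t=f["t"])
    print(n,f["intrinsics"],(-f["R"].T@f["t"]).round(),f["R"].round(3))
    for q in "driver_inlay marking_inlay round_inlay driver_black driver_amber marker_red tape_yellow spool_blue tin_green wood_offcut".split():
        print(q,[(np.round(d["rect"]).astype(int).tolist(),round(d["score"],2)) for d in finder.boxes_of(q,n)[:4]])
print(status.state())
E
```

```text
pics
top [[391.70788094   0.         274.96993497]
 [  0.         391.70788094 210.71686507]
 [  0.           0.           1.        ]] [ 358.   41. 1055.] [[-0.02  -1.     0.017]
 [-0.991  0.017 -0.132]
 [ 0.132 -0.02  -0.991]]
driver_inlay [([110, 169, 85, 60], 0.75)]
marking_inlay [([303, 146, 77, 47], 0.61)]
round_inlay [([212, 136, 77, 54], 0.61), ([173, 134, 25, 25], 0.58)]
driver_black [([163, 245, 9, 57], 0.77)]
driver_amber [([243, 212, 16, 51], 0.56)]
marker_red [([290, 216, 17, 46], 0.59)]
tape_yellow [([112, 168, 84, 64], 0.61)]
spool_blue [([206, 213, 15, 16], 0.58), ([200, 238, 25, 22], 0.55)]
tin_green [([110, 260, 32, 22], 0.88)]
wood_offcut [([173, 135, 20, 23], 0.82)]
side [[383.25432358   0.         283.9109287 ]
 [  0.         383.25432358 207.69317195]
 [  0.           0.           1.        ]] [274. 806. 679.] [[-0.966 -0.258 -0.021]
 [-0.147  0.615 -0.775]
 [ 0.213 -0.745 -0.632]]
driver_inlay [([184, 257, 82, 92], 0.98)]
marking_inlay [([232, 145, 60, 47], 0.56)]
round_inlay [([189, 183, 80, 66], 0.71)]
driver_black [([286, 288, 79, 18], 0.64), ([296, 200, 40,
[... 258 characters left out ...]
36, 147, 58, 43], 0.22)]
{'time_s': 1.1, 'qpos': array([-6.97316078e+01,  1.83109674e+01,  8.96380991e+01, -5.25875025e-05,
        7.20449963e+01, -1.14436410e+00]), 'qvel': array([ 0.02457309,  0.01557912,  0.05769991,  0.12329972, -0.08431981,
        0.10031676]), 'effort': array([-6.59149864e-04, -4.12361884e+01, -2.32233363e+01,  7.25976611e-02,
        3.77526681e-02, -5.82269038e-06]), 'ee_pos': array([ 209.94371134, -535.3192017 ,  227.99139865]), 'ee_rot': array([1.79994065e+02, 1.68594113e-04, 2.14127725e+01]), 'force': array([ 0.62908476, -0.11026121,  0.22320473]), 'torque': array([-0.02834113, -0.03477259,  0.01182459]), 'gripper_force': 0.0, 'gripper_width': 91.13918656029804}
```

View pics/top0.png

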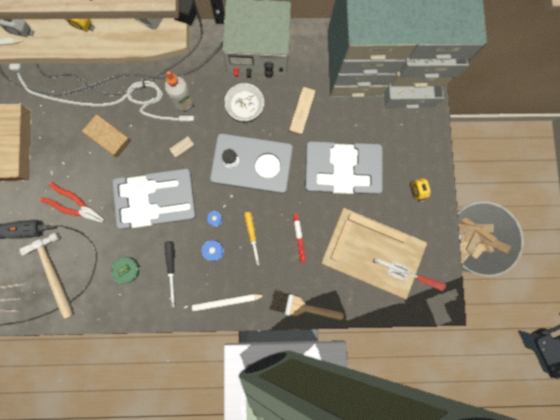

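View pics/side0.png

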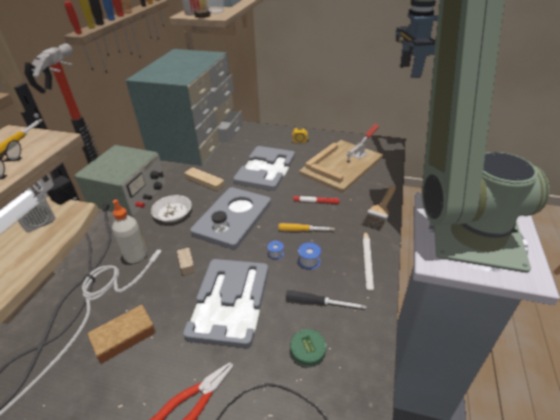

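Top view: driver inlay (153,198), round inlay (251,162), marking inlay (344,167). Candidates: blue spools at (212,250), about 22 px wide, and (214,218), about 15 px. At 0.37 px/mm a 52 mm spool needs about 20 px, so the larger is the one. Drivers: black (170,270) and amber (252,238), not the pliers or the brush. Marker: red (299,238), not the white pencil (227,302). Tape: (421,189), where the top network got it wrong. Next I fit models in both views.

```bash
cat > h.py <<'E'
from workcell import status,cams,env,finder
import cv2,numpy as np
from scipy.optimize import minimize
C={n:dict(np.load(f"cal_{n}.npz")) for n in("top","side")}
def proj(n,X):
    c=C[n]; Y=np.atleast_2d(X)@c["R"].T+c["t"]; p=Y@c["K"].T; return p[:,:2]/p[:,2:]
def unproj(n,uv,z):
    c=C[n]; d=c["R"].T@np.linalg.solve(c["K"],[*uv,1]); o=-c["R"].T@c["t"]; return (o+d*(z-o[2])/d[2])[:2]
def box(x0,x1,y0,y1,z0,z1): return np.array([[x,y,z] for x in(x0,x1) for y in(y0,y1) for z in(z0,z1)],float)
def cyl(r,h): a=np.linspace(0,2*np.pi,40); return np.array([[r*np.cos(b),r*np.sin(b),z] for b in a for z in(0,h)])
M=dict(driver_inlay=[box(-68,68,-103,103,0,20)],driver_black=[box(-12,12,0,85,0,23),box(-4,4,-85,0,8,15)],
 driver_amber=[box(-10,10,-10,72,0,19),box(-3.5,3.5,-72,-10,6,13)],marker_red=[box(-7.5,7.5,-65.5,65.5,0,16)],
 tape_yellow=[box(-15.5,15.5,-29.5,29.5,0,48)],spool_blue=[cyl(26,38)],tin_green=[cyl(34,24)],wood_offcut=[box(-14,14,-30,30,0,28)])
M["marking_inlay"]=M["round_inlay"]=M["driver_inlay"]
S=4
def hulls(n,m,p,z=0):
    a=np.radians(p[2]); R=np.array([[np.cos(a),-np.sin(a),0],[np.sin(a),np.cos(a),0],[0,0,1]])
    return [cv2.convexHull(proj(n,q@R.T+[p[0],p[1],z]).astype(np.float32)) for q in M[m]]
def render(n,m,p,z=0):
    im=np.zeros((420*S,560*S),np.uint8)
    for h in hulls(n,m,p,z): cv2.fillConvexPoly(im,np.round((h+.5)*S*16-8).astype(np.int32),255,shift=4)
    return cv2.resize(im,(560,420),interpolation=cv2.INTER_AREA)/255.
def fit(m,masks,p0,z=0):
    def cost(p):
        c=0
        for n,k in masks.items():
            r=render(n,m,p,z); c+=1-np.minimum(r,k).sum()/np.maximum(r,k).sum()
        return c/len(masks)
    p0=np.array(p0,float); b=None
    for _ in range(2):
        s=np.vstack([p0]+[p0+d for d in np.diag([8,8,8.])])
        b=minimize(cost,p0,method="Nelder-Mead",options=dict(initial_simplex=s,xatol=.1,fatol=1e-4,maxiter=150)); p0=b.x
    return b.x,1-b.fun
def masks(m,near,grab=False,rad=22,z=0):
    "near: world xy; pick the trace whose centre is nearest its projection"
    out={}
    for n in C:
        u=proj(n,[*near,z+10])[0]
        for d in finder.trace(m,n):
            k=d["pixels"]; c=np.argwhere(k).mean(0)[::-1]
            if np.hypot(*(c-u))<rad: out[n]=k.astype(float); break
    return out
E
cat > m1.py <<'E'
from h import *
import json
for n in C: f=cams.grab_frame(n)["color"]; np.save(n+".npy",f)
T=dict(driver_inlay=(153,198,0),round_inlay=(251,162,0),marking_inlay=(344,167,0),driver_black=(170,272,-90),driver_amber=(252,238,-90),marker_red=(299,238,-90),tape_yellow=(421,189,0),spool_blue=(212,250,0),tin_green=(125,270,0),wood_offcut=(182,147,30))
P={}
for m,(u,v,a) in T.items():
    w=unproj("top",(u,v),10); ks=masks(m,w)
    res={}
    for sub in [list(ks)]+([[k] for k in ks] if len(ks)>1 else []):
        bs=[fit(m,{n:ks[n] for n in sub},[*w,a+o]) for o in ((0,90) if m=="tape_yellow" else (0,))] if sub else []
        if bs: p,i=max(bs,key=lambda b:b[1]); print(m,sub,p.round(1),round(i,2)); P.setdefault(m,p.tolist())
    if not ks: print(m,"none",w)
json.dump(P,open("P.json","w"))
f=cv2.resize(cv2.cvtColor(np.load("top.npy"),cv2.COLOR_RGB2BGR)[125:315,90:450],None,fx=2.2,fy=2.2,interpolation=cv2.INTER_CUBIC)
for m in P:
    for h in hulls("top",m,P[m]): cv2.polylines(f,[np.round((h-[90,125]+.5)*2.2).astype(int)],True,(255,0,255),1)
cv2.imwrite("pics/ov1.png",f)
E
time python3 m1.py
```

```text
driver_inlay ['top', 'side'] [536.3 344.4   7.4] 0.95
driver_inlay ['top'] [537.  345.5   7.1] 0.95
driver_inlay ['side'] [536.2 343.2   7.6] 0.95
round_inlay ['top'] [629.2  83.1  -9.7] 0.95
marking_inlay ['top', 'side'] [ 613.9 -168.6   -3.2] 0.96
marking_inlay ['top'] [ 613.3 -168.5   -3.1] 0.97
marking_inlay ['side'] [ 614.9 -169.6   -2.7] 0.95
driver_black ['top', 'side'] [336.2 298.3 -85.6] 0.61
driver_black ['top'] [336.3 298.1 -85.5] 0.7
driver_black ['side'] [336.2 297.9 -88.6] 0.53
driver_amber ['top', 'side'] [425.2  81.7 -77.7] 0.6
driver_amber ['top'] [424.9  79.7 -75.7] 0.58
driver_amber ['side'] [425.3  80.4 -82. ] 0.62
marker_red ['top', 'side'] [423.1 -41.4 -83.3] 0.67
marker_red ['top'] [421.6 -41.3 -81.9] 0.73
marker_red ['side'] [423.7 -43.3 -80.8] 0.62
tape_yellow ['top', 'side'] [ 545.4 -372.   102.9] 0.73
tape_yellow ['top'] [ 545.1 -371.5  112.3] 0.76
tape_yellow ['side'] [ 545.5 -372.   102.7] 0.72
spool_blue ['top', 'side'] [395.1 187.7   9.6] 0.94
spool_blue ['top'] [395.1 188.2   5.3] 0.93
spool_blue ['side'] [394.8 186.4   9.4] 0.94
tin_green ['top'] [ 3.486e+02  4.171e+02 -1.000e-01] 0.95
wood_offcut ['top', 'side'] [674.2 270.6  35.5] 0.91
wood_offcut ['top'] [674.8 271.6  35.9] 0.92
wood_offcut ['side'] [674.5 269.2  35. ] 0.93
real	0m10.174s
user	0m15.388s
sys	0m3.057s
```

View pics/ov1.png

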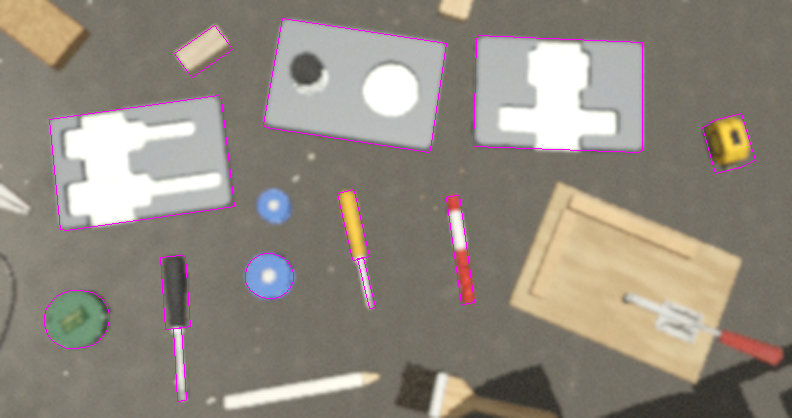

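The overlay confirms the choice: the 52 mm model fits the lower spool (crop 269,276) and the one above it is clearly smaller. Drivers, marker and inlays all match their outlines. Now I compute the goals and look at the tape up close.

```bash
cat > goals.py <<'E'
from h import *
import json
P=json.load(open("P.json"))
def at(p,q): a=np.radians(p[2]); return np.array([p[0]+np.cos(a)*q[0]-np.sin(a)*q[1],p[1]+np.sin(a)*q[0]+np.cos(a)*q[1]])
for m,pl,o,g in [("driver_black","driver_inlay",(-34,0),(0,42)),("driver_amber","driver_inlay",(34,11),(0,31)),("marker_red","marking_inlay",(-34,0),(0,0)),("tape_yellow","marking_inlay",(32,0),(0,0)),("spool_blue","round_inlay",(0,-44),(0,0))]:
    d=np.array(o)+g
    print(m,"grasp",at(P[m],g).round(1),"yaw",round(P[m][2]+90,1),"goal",at(P[pl],d).round(1),"yaw",round(P[pl][2]+90,1))
E
python3 goals.py; python3 - <<'E'
from h import *
for uv in [(333,95),(390,97),(415,108),(440,95)]: print(uv,unproj("top",uv,0).round(),unproj("top",uv,60).round())
a=cv2.resize(np.load("top.npy")[170:210,400:440],None,fx=9,fy=9,interpolation=cv2.INTER_CUBIC)
b=cv2.resize(np.load("side.npy")[110:150,280:320],None,fx=9,fy=9,interpolation=cv2.INTER_CUBIC)
cv2.imwrite("pics/tape.png",np.hstack([a,b])[:,:,::-1])
E
```

```text
driver_black grasp [378.1 301.5] yaw 4.4 goal [497.2 381.6] yaw 97.4
driver_amber grasp [455.5  88.3] yaw 12.3 goal [564.7 390.4] yaw 97.4
marker_red grasp [423.1 -41.4] yaw 6.7 goal [ 580.  -166.7] yaw 86.8
tape_yellow grasp [ 545.4 -372. ] yaw 192.9 goal [ 645.9 -170.4] yaw 86.8
spool_blue grasp [395.1 187.7] yaw 99.6 goal [621.8  39.7] yaw 80.3
(333, 95) [ 827. -151.] [ 800. -140.]
(390, 97) [ 819. -313.] [ 792. -293.]
(415, 108) [ 785. -383.] [ 761. -359.]
(440, 95) [ 823. -457.] [ 796. -429.]
```

View pics/tape.png

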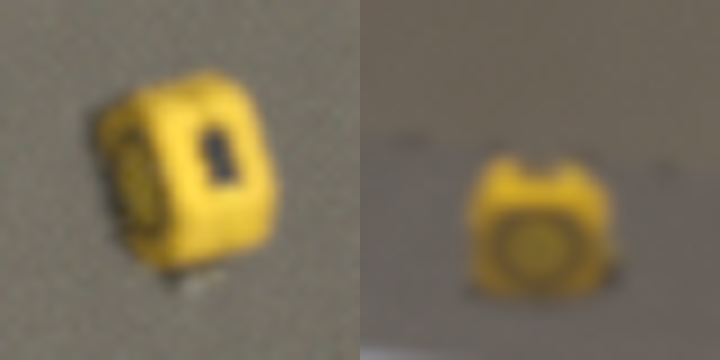

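Request:
apply_moves:
  increments:
    - [0.32,0.02,0.036,0,0,0,-3.5]
    - [0.32,0.02,0.036,0,0,0,-3.5]
    - [0.32,0.02,0.036,0,0,0,-3.5]
    - [0.32,0.02,0.036,0,0,0,-3.5]
    - [0.32,0.02,0.036,0,0,0,-3]
  newtons: 30

```text
time_s: 2.62
ee_pos: [310.4, -353.6, 228.0]
ee_rot: [180.0, -0.0, 4.2]
force: [0.6, -0.5, -0.4]
gripper_width: 61.9
gripper_force: 0.0
```

The tape stands with its long axis about 10-13° off world x and its disc face towards the side camera, which agrees with the fit. Heading for the black driver.

Request:
apply_moves:
  increments:
    - [0.32,0.01,0.04,-0.005,0,0,0]
    - [0.32,0.01,0.04,-0.005,0,0,0]
    - [0.32,0.01,0.04,-0.005,0,0,0]
    - [0.32,0.01,0.04,-0.005,0,0,0]
    - [0.32,0.01,0.04,-0.005,0,0,0]

```text
time_s: 3.03
ee_pos: [360.0, -153.5, 203.1]
ee_rot: [180.0, -0.1, 4.4]
force: [0.6, 0.5, -0.2]
gripper_width: 60.2
gripper_force: 0.0
```

Request:
apply_moves:
  increments:
    - [0.32,0.004,0.04,-0.008,0,0,0]
    - [0.32,0.004,0.04,-0.008,0,0,0]
    - [0.32,0.004,0.04,-0.008,0,0,0]
    - [0.32,0.003,0.04,-0.008,0,0,0]
    - [0.32,0.003,0.04,-0.008,0,0,0]

```text
time_s: 3.45
ee_pos: [377.8, 46.7, 163.0]
ee_rot: [180.0, -0.1, 4.4]
force: [0.4, -0.0, 0.2]
gripper_width: 60.6
gripper_force: 0.0
```

Request:
apply_moves:
  increments:
    - [0.32,0,0.04,-0.01,0,0,0]
    - [0.32,0,0.04,-0.01,0,0,0]
    - [0.32,0,0.04,-0.01,0,0,0]
    - [0.32,0,0.04,-0.01,0,0,0]
    - [0.32,0,0.04,-0.01,0,0,0]

```text
time_s: 3.87
ee_pos: [377.6, 246.9, 112.7]
ee_rot: [-180.0, -0.0, 4.5]
force: [0.7, -0.6, -0.3]
gripper_width: 59.8
gripper_force: 0.0
```

Tracking is precise. Descend, grasp and lift.

Request:
apply_moves:
  increments:
    - [0.32,0,0.03,0,0,0,0]
    - [0.32,0,0.025,-0.02,0,0,0]
    - [0.32,0,0,-0.035,0,0,0]
    - [0.32,0,0,-0.03,0,0,0]
    - [0.32,0,0,-0.011,0,0,0]

```text
time_s: 4.28
ee_pos: [375.8, 298.9, 13.9]
ee_rot: [179.8, 0.3, 4.5]
force: [-12.3, -10.1, 162.2]
gripper_width: 60.1
gripper_force: 93.5
```

Request:
apply_moves:
  increments:
    - [-0.7,0,0,0,0,0,0]
    - [-0.7,0,0,0,0,0,0]
    - [-0.7,0,0,0,0,0,0]
    - [-0.7,0,0,0,0,0,0]
    - [-0.7,0,0,0,0,0,0]
  newtons: 30

```text
time_s: 4.7
ee_pos: [378.2, 299.8, 17.2]
ee_rot: [-180.0, -0.0, 4.4]
force: [-0.3, 0.2, 0.1]
gripper_width: 29.8
gripper_force: 0.0
```

The last descent was too fast: it overshot to z 13.9, the fingertips touched the bench and the wrist force read 162 N. That is above the 120 N limit. I can't undo it, so from here all final descents are slow and stop higher. Carrying on.

Request:
apply_moves:
  increments:
    - [-0.7,0,0,0,0,0,0]
    - [-0.7,0,0,0,0,0,0]
    - [-0.7,0,0,0,0,0,0]
    - [-0.7,0,0,0,0,0,0]

```text
time_s: 5.03
ee_pos: [378.2, 299.8, 17.2]
ee_rot: [-180.0, -0.0, 4.4]
force: [-0.0, 0.3, 1.4]
gripper_width: 21.3
gripper_force: 30.0
```

Request:
apply_moves:
  increments:
    - [-0.7,0,0,0.01,0,0,0]
    - [-0.7,0,0,0.025,0,0,0]
    - [-0.7,0,0,0.03,0,0,0]
    - [-0.7,0,0,0.02,0,0,0]
    - [-0.7,0.01,0.006,0.008,0,0,3]

```text
time_s: 5.45
ee_pos: [387.2, 305.2, 112.4]
ee_rot: [-180.0, -0.1, 7.5]
force: [0.1, 0.6, -2.0]
gripper_width: 21.7
gripper_force: 30.0
```

Request:
apply_moves:
  increments:
    - [-0.7,0.01,0.006,0,0,0,6]
    - [-0.7,0.01,0.006,0,0,0,7]
    - [-0.7,0.01,0.006,0,0,0,7]
    - [-0.7,0.01,0.006,0,0,0,7]
    - [-0.7,0.01,0.006,0,0,0,7]

```text
time_s: 5.87
ee_pos: [438.0, 335.5, 109.4]
ee_rot: [180.0, 0.1, 41.8]
force: [1.0, 0.5, -1.7]
gripper_width: 21.9
gripper_force: 30.0
```

Request:
apply_moves:
  increments:
    - [-0.7,0.01,0.006,0,0,0,7]
    - [-0.7,0.01,0.006,0,0,0,7]
    - [-0.7,0.01,0.006,0,0,0,7]
    - [-0.7,0.01,0.006,0,0,0,7]
    - [-0.7,0.01,0.006,0,0,0,7]

```text
time_s: 6.28
ee_pos: [487.9, 365.5, 109.2]
ee_rot: [-179.9, 0.1, 76.8]
force: [1.5, -0.3, -2.1]
gripper_width: 21.8
gripper_force: 30.0
```

Request:
apply_moves:
  increments:
    - [-0.7,0.008,0.006,0,0,0,7]
    - [-0.7,0,0.006,0,0,0,7]
    - [-0.7,0,0.003,0,0,0,4]
    - [-0.7,0,0,0,0,0,2]
    - [-0.7,0,0,0,0,0,0]

```text
time_s: 6.7
ee_pos: [495.5, 380.4, 109.1]
ee_rot: [-179.9, 0.1, 96.5]
force: [0.2, 0.7, -2.1]
gripper_width: 21.9
gripper_force: 30.0
```

Request:
apply_moves:
  increments:
    - [-0.7,0.002,0.001,-0.02,0,0,1]
    - [-0.7,0,0,-0.025,0,0,0]
    - [-0.7,0,0,-0.02,0,0,0]
    - [-0.7,0,0,-0.012,0,0,0]
    - [-0.7,0,0,-0.004,0,0,0]

```text
time_s: 7.12
ee_pos: [496.5, 380.5, 26.4]
ee_rot: [-179.8, 0.1, 97.4]
force: [-0.4, -0.5, -1.0]
gripper_width: 21.6
gripper_force: 30.0
```

Request:
apply_moves:
  increments:
    - [-0.7,0,0,-0.002,0,0,0]
    - [-0.7,0,0,-0.002,0,0,0]
    - [-0.7,0,0,-0.001,0,0,0]
    - [-0.7,0,0,-0.001,0,0,0]

```text
time_s: 7.45
ee_pos: [498.6, 382.2, 24.0]
ee_rot: [179.9, -0.1, 97.4]
force: [-0.3, 0.5, -2.6]
gripper_width: 21.9
gripper_force: 30.0
```

Request:
apply_moves:
  increments:
    - [-0.7,-0.001,-0.001,-0.001,0,0,0]
    - [-0.7,0,0,-0.001,0,0,0]
    - [-0.7,0,0,0,0,0,0]

```text
time_s: 7.7
ee_pos: [497.0, 380.7, 21.3]
ee_rot: [180.0, -0.0, 97.4]
force: [-0.8, 0.8, -1.6]
gripper_width: 22.1
gripper_force: 30.0
```

```bash
python3 - <<'E'
from h import *
a=cams.grab_frame("top")["color"][160:240,95:215]; b=cams.grab_frame("side")["color"][245:365,160:290]
r=lambda i:cv2.resize(i,(400,400*i.shape[0]//i.shape[1]),interpolation=cv2.INTER_CUBIC)
a,b=r(a),r(b); a=np.vstack([a,np.zeros((len(b)-len(a),400,3),np.uint8)])
cv2.imwrite("pics/d1.png",np.hstack([a,b])[:,:,::-1])
E
```

```text
(no output)
```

View pics/d1.png

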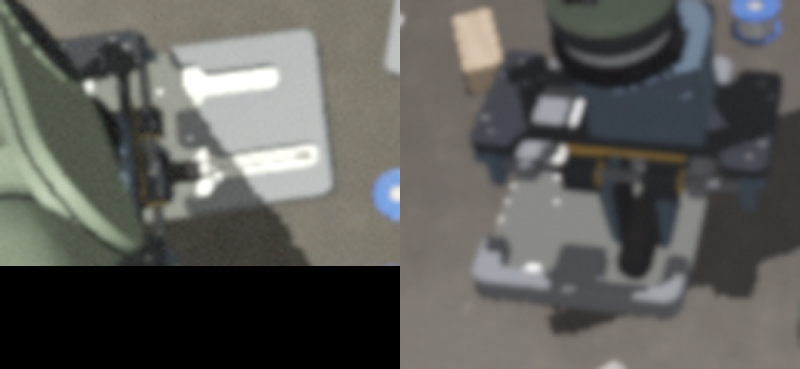

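The shank sits centred in the long slot (crop 265,160). Release, lift and go to the amber driver.

Request:
apply_moves:
  increments:
    - [0.1,0,0,0,0,0,0]
    - [0.1,0,0,0,0,0,0]
    - [0.1,0,0,0,0,0,0]
    - [0.1,0,0,0,0,0,0]
    - [0.1,0,0,0.01,0,0,0]

```text
time_s: 8.22
ee_pos: [495.9, 379.9, 29.6]
ee_rot: [-179.8, 0.1, 97.4]
force: [0.4, -0.2, -0.9]
gripper_width: 49.8
gripper_force: 0.0
```

Request:
apply_moves:
  increments:
    - [0.1,0,0,0.02,0,0,0]
    - [0.1,0,0,0.03,0,0,0]
    - [0.1,0,-0.01,0.03,0,0,-4]
    - [0.1,-0.003,-0.02,0,0,0,-7]
    - [0.1,-0.003,-0.02,0,0,0,-7]

```text
time_s: 8.63
ee_pos: [492.4, 331.5, 114.2]
ee_rot: [179.7, -0.3, 79.1]
force: [0.3, -0.5, 0.2]
gripper_width: 49.9
gripper_force: 0.0
```

Request:
apply_moves:
  increments:
    - [0.1,-0.004,-0.025,0,0,0,-7]
    - [0.1,-0.004,-0.025,0,0,0,-7]
    - [0.1,-0.004,-0.025,0,0,0,-7]
    - [0.1,-0.004,-0.025,0,0,0,-7]
    - [0.1,-0.004,-0.025,0,0,0,-7]

```text
time_s: 9.05
ee_pos: [470.8, 204.7, 111.9]
ee_rot: [180.0, -0.1, 44.1]
force: [-0.0, -0.4, 0.8]
gripper_width: 50.5
gripper_force: 0.0
```

Request:
apply_moves:
  increments:
    - [0.1,-0.004,-0.025,0,0,0,-7]
    - [0.1,-0.004,-0.025,0,0,0,-7]
    - [0.1,-0.004,-0.025,0,0,0,-7]
    - [0.1,-0.004,-0.025,0,0,0,-7]
    - [0.1,0,-0.015,0,0,0,-4]

```text
time_s: 9.47
ee_pos: [454.0, 88.7, 111.7]
ee_rot: [180.0, 0.0, 12.1]
force: [-0.2, 0.5, 0.0]
gripper_width: 49.9
gripper_force: 0.0
```

Request:
apply_moves:
  increments:
    - [0.1,0.001,0,-0.02,0,0,0]
    - [0.1,0,0,-0.03,0,0,0]
    - [0.1,0,0,-0.02,0,0,0]
    - [0.1,0,0,-0.01,0,0,0]
    - [0.1,0,0,-0.005,0,0,0]

```text
time_s: 9.88
ee_pos: [455.3, 90.5, 25.1]
ee_rot: [180.0, 0.1, 12.4]
force: [0.2, 1.1, 0.8]
gripper_width: 50.4
gripper_force: 0.0
```

Request:
apply_moves:
  increments:
    - [0.1,0,0,-0.003,0,0,0]
    - [0.1,0,0,-0.003,0,0,0]
    - [0.1,0,0,-0.002,0,0,0]
    - [0.1,0,0,0,0,0,0]

```text
time_s: 10.22
ee_pos: [456.3, 90.8, 18.4]
ee_rot: [180.0, -0.1, 12.4]
force: [0.1, 0.2, 1.3]
gripper_width: 50.2
gripper_force: 0.0
```

Request:
apply_moves:
  increments:
    - [0.1,-0.001,-0.002,-0.001,0,0,0]
    - [-0.8,0,0,0,0,0,0]
    - [-0.8,0,0,0,0,0,0]
    - [-0.8,0,0,0,0,0,0]
    - [-0.8,0,0,0,0,0,0]

```text
time_s: 10.63
ee_pos: [455.1, 88.7, 17.1]
ee_rot: [180.0, -0.0, 12.4]
force: [-0.3, -0.3, 0.1]
gripper_width: 26.3
gripper_force: 0.0
```

Request:
apply_moves:
  increments:
    - [-0.8,0,0,0,0,0,0]
    - [-0.8,0,0,0,0,0,0]
    - [-0.8,0,0,0,0,0,0]
    - [-0.8,0,0,0,0,0,0]

```text
time_s: 10.97
ee_pos: [455.1, 88.7, 17.1]
ee_rot: [180.0, -0.0, 12.4]
force: [-0.4, -0.5, 1.7]
gripper_width: 19.7
gripper_force: 30.0
```

Request:
apply_moves:
  increments:
    - [-0.8,0,0,0.01,0,0,0]
    - [-0.8,0,0,0.025,0,0,0]
    - [-0.8,0,0,0.03,0,0,0]
    - [-0.8,0,0.005,0.025,0,0,2]
    - [-0.8,0.005,0.015,0.005,0,0,5]

```text
time_s: 11.38
ee_pos: [461.1, 108.3, 115.4]
ee_rot: [179.9, -0.3, 19.5]
force: [0.3, 0.1, -1.7]
gripper_width: 19.3
gripper_force: 30.0
```

Request:
apply_moves:
  increments:
    - [-0.8,0.01,0.025,0,0,0,7]
    - [-0.8,0.01,0.025,0,0,0,7]
    - [-0.8,0.01,0.025,0,0,0,7]
    - [-0.8,0.01,0.025,0,0,0,7]
    - [-0.8,0.01,0.025,0,0,0,7]

```text
time_s: 11.8
ee_pos: [509.8, 234.8, 111.5]
ee_rot: [-180.0, 0.1, 54.8]
force: [0.3, -0.6, -1.9]
gripper_width: 19.6
gripper_force: 30.0
```

Request:
apply_moves:
  increments:
    - [-0.8,0.01,0.025,0,0,0,7]
    - [-0.8,0.01,0.025,0,0,0,7]
    - [-0.8,0.01,0.025,0,0,0,7]
    - [-0.8,0.01,0.025,0,0,0,7]
    - [-0.8,0.01,0.025,0,0,0,7]

```text
time_s: 12.22
ee_pos: [559.7, 359.8, 111.1]
ee_rot: [-179.9, 0.0, 89.8]
force: [0.8, 0.3, -1.8]
gripper_width: 20.0
gripper_force: 30.0
```

Request:
apply_moves:
  increments:
    - [-0.8,0.004,0.02,0,0,0,5]
    - [-0.8,0,0.01,0,0,0,3]
    - [-0.8,0,0.002,0,0,0,0]
    - [-0.8,0,0,0,0,0,0]

```text
time_s: 12.55
ee_pos: [563.3, 390.9, 110.9]
ee_rot: [-179.9, 0.1, 97.4]
force: [0.4, 0.1, -1.8]
gripper_width: 19.4
gripper_force: 30.0
```

Request:
apply_moves:
  increments:
    - [-0.8,0.001,0,-0.02,0,0,0]
    - [-0.8,0,0,-0.03,0,0,0]
    - [-0.8,0,0,-0.02,0,0,0]
    - [-0.8,0,0,-0.01,0,0,0]
    - [-0.8,0,0,-0.002,0,0,0]

```text
time_s: 12.97
ee_pos: [563.5, 388.7, 27.5]
ee_rot: [-179.7, 0.1, 97.3]
force: [-0.3, 0.1, -0.7]
gripper_width: 19.8
gripper_force: 30.0
```

Request:
apply_moves:
  increments:
    - [-0.8,0,0,-0.002,0,0,0]
    - [-0.8,0,0,-0.002,0,0,0]
    - [-0.8,0,0,-0.002,0,0,0]
    - [-0.8,0,0,0,0,0,0]

```text
time_s: 13.3
ee_pos: [565.4, 390.9, 24.9]
ee_rot: [179.9, -0.0, 97.4]
force: [0.4, 0.3, -1.7]
gripper_width: 19.7
gripper_force: 30.0
```

Request:
apply_moves:
  increments:
    - [-0.8,0,0,-0.001,0,0,0]
    - [-0.8,0,0,-0.001,0,0,0]
    - [-0.8,0,0,-0.001,0,0,0]
    - [-0.8,0,0,0,0,0,0]
    - [-0.8,0,0,0,0,0,0]

```text
time_s: 13.72
ee_pos: [565.1, 390.8, 21.1]
ee_rot: [180.0, -0.0, 97.4]
force: [-0.2, 0.1, -1.7]
gripper_width: 19.9
gripper_force: 30.0
```

Request:
apply_moves:
  increments:
    - [0.1,0,0,0,0,0,0]
    - [0.1,0,0,0,0,0,0]
    - [0.1,0,0,0,0,0,0]
    - [0.1,0,0,0,0,0,0]
    - [0.1,0,0,0.01,0,0,0]

```text
time_s: 14.13
ee_pos: [563.7, 389.8, 29.3]
ee_rot: [-179.8, 0.1, 97.4]
force: [-0.1, 0.2, 0.7]
gripper_width: 49.1
gripper_force: 0.0
```

Request:
apply_moves:
  increments:
    - [0.1,0,0,0.02,0,0,0]
    - [0.1,0,0,0.03,0,0,0]
    - [0.1,-0.003,-0.01,0.03,0,0,-3]
    - [0.1,-0.007,-0.02,0,0,0,-6]
    - [0.1,-0.01,-0.03,0,0,0,-7]

```text
time_s: 14.55
ee_pos: [546.9, 332.8, 114.4]
ee_rot: [179.6, -0.3, 81.2]
force: [0.5, -0.6, -0.6]
gripper_width: 50.1
gripper_force: 0.0
```

Request:
apply_moves:
  increments:
    - [0.1,-0.012,-0.036,0,0,0,-7]
    - [0.1,-0.012,-0.036,0,0,0,-7]
    - [0.1,-0.012,-0.036,0,0,0,-7]
    - [0.1,-0.012,-0.036,0,0,0,-7]
    - [0.1,-0.012,-0.036,0,0,0,-7]

```text
time_s: 14.97
ee_pos: [484.3, 149.3, 111.9]
ee_rot: [179.9, -0.1, 46.1]
force: [0.8, 0.1, -0.3]
gripper_width: 50.4
gripper_force: 0.0
```

Request:
apply_moves:
  increments:
    - [0.1,-0.012,-0.036,0,0,0,-7]
    - [0.1,-0.012,-0.036,0,0,0,-7]
    - [0.1,-0.012,-0.036,0,0,0,-7]
    - [0.1,-0.012,-0.036,0,0,0,-7]
    - [0.1,-0.008,-0.03,0,0,0,-7]

```text
time_s: 15.38
ee_pos: [427.7, -25.2, 111.8]
ee_rot: [180.0, -0.0, 11.1]
force: [1.0, 0.2, -0.0]
gripper_width: 50.2
gripper_force: 0.0
```

Request:
apply_moves:
  increments:
    - [0.1,-0.004,-0.012,0,0,0,-4]
    - [0.1,-0.001,-0.005,0,0,0,-1]
    - [0.1,0,0,0,0,0,0]

```text
time_s: 15.63
ee_pos: [424.2, -41.1, 111.7]
ee_rot: [180.0, -0.1, 6.4]
force: [1.0, 0.5, 0.1]
gripper_width: 50.2
gripper_force: 0.0
```

```bash
python3 - <<'E'
from h import *
a=cams.grab_frame("top")["color"][160:240,95:215]; b=cams.grab_frame("side")["color"][245:365,160:290]
r=lambda i:cv2.resize(i,(400,400*i.shape[0]//i.shape[1]),interpolation=cv2.INTER_CUBIC)
a,b=r(a),r(b); a=np.vstack([a,np.zeros((len(b)-len(a),400,3),np.uint8)])
cv2.imwrite("pics/d2.png",np.hstack([a,b])[:,:,::-1])
E
```

```text
(no output)
```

View pics/d2.png

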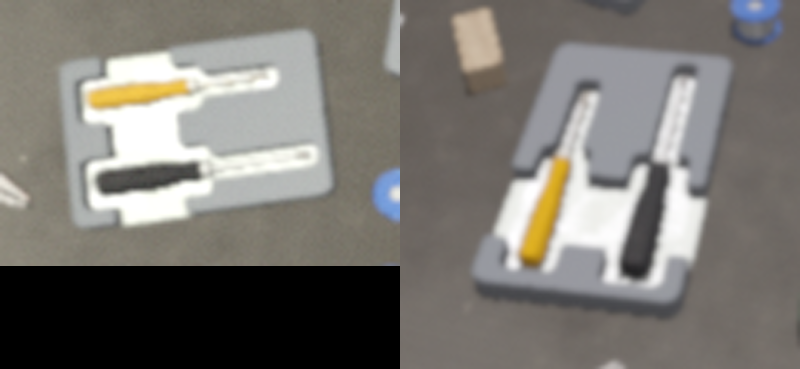

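Both drivers lie in their cut-outs with the handles in the wide ends (black at 150,177; amber at 140,93). Marker next.

Request:
apply_moves:
  increments:
    - [0,0,-0.001,-0.02,0,0,0]
    - [0,0,0,-0.03,0,0,0]
    - [0,-0.001,0,-0.02,0,0,0]
    - [0,0,0,-0.01,0,0,0]
    - [0,0,0,-0.005,0,0,0]

```text
time_s: 16.15
ee_pos: [422.4, -40.0, 24.5]
ee_rot: [-180.0, 0.2, 6.6]
force: [0.7, -0.1, 0.3]
gripper_width: 45.8
gripper_force: 0.0
```

Request:
apply_moves:
  increments:
    - [0,0,0,-0.003,0,0,0]
    - [0,0,0,-0.003,0,0,0]
    - [0,0,0,-0.002,0,0,0]
    - [0,0,0,-0.001,0,0,0]
    - [0,0,0,0,0,0,0]

```text
time_s: 16.57
ee_pos: [423.3, -41.3, 17.3]
ee_rot: [180.0, -0.1, 6.4]
force: [-0.8, -0.5, -0.2]
gripper_width: 45.5
gripper_force: 0.0
```

Request:
apply_moves:
  increments:
    - [-0.9,0,0,0,0,0,0]
    - [-0.9,0,0,0,0,0,0]
    - [-0.9,0,0,0,0,0,0]
    - [-0.9,0,0,0,0,0,0]
    - [-0.9,0,0,0,0,0,0]
  newtons: 20

```text
time_s: 16.98
ee_pos: [423.1, -41.4, 17.1]
ee_rot: [180.0, -0.0, 6.4]
force: [0.1, -0.2, -1.0]
gripper_width: 15.1
gripper_force: 0.1
```

Request:
apply_moves:
  increments:
    - [-0.9,0,0,0,0,0,0]
    - [-0.9,0,0,0,0,0,0]
    - [-0.9,0,0,0,0,0,0]

```text
time_s: 17.23
ee_pos: [423.0, -41.4, 17.1]
ee_rot: [180.0, -0.0, 6.4]
force: [-0.2, -0.2, 2.6]
gripper_width: 14.1
gripper_force: 20.0
```

Request:
apply_moves:
  increments:
    - [-0.9,0,0,0.01,0,0,0]
    - [-0.9,0,0,0.025,0,0,0]
    - [-0.9,0,0,0.03,0,0,0]
    - [-0.9,0,0,0.025,0,0,2]
    - [-0.9,0.007,-0.005,0.005,0,0,5]

```text
time_s: 17.65
ee_pos: [431.1, -46.1, 115.4]
ee_rot: [179.9, -0.3, 13.6]
force: [0.4, 0.3, -0.5]
gripper_width: 15.1
gripper_force: 20.0
```

Request:
apply_moves:
  increments:
    - [-0.9,0.015,-0.012,0,0,0,7]
    - [-0.9,0.015,-0.012,0,0,0,7]
    - [-0.9,0.015,-0.012,0,0,0,7]
    - [-0.9,0.015,-0.012,0,0,0,7]
    - [-0.9,0.015,-0.012,0,0,0,7]

```text
time_s: 18.07
ee_pos: [505.4, -106.8, 111.8]
ee_rot: [-180.0, 0.0, 48.8]
force: [0.9, 0.1, -0.4]
gripper_width: 14.8
gripper_force: 20.0
```

Request:
apply_moves:
  increments:
    - [-0.9,0.015,-0.012,0,0,0,7]
    - [-0.9,0.015,-0.012,0,0,0,7]
    - [-0.9,0.015,-0.012,0,0,0,7]
    - [-0.9,0.015,-0.012,0,0,0,7]
    - [-0.9,0.01,-0.009,0,0,0,7]

```text
time_s: 18.48
ee_pos: [576.2, -164.3, 111.6]
ee_rot: [180.0, 0.0, 83.7]
force: [0.4, -0.2, 0.5]
gripper_width: 14.6
gripper_force: 20.0
```

Request:
apply_moves:
  increments:
    - [-0.9,0.004,-0.003,0,0,0,3.5]
    - [-0.9,0.001,0,0,0,0,0]
    - [-0.9,0,0,0,0,0,0]

```text
time_s: 18.73
ee_pos: [579.8, -166.3, 111.5]
ee_rot: [-179.9, -0.0, 86.8]
force: [-0.8, -0.0, 0.3]
gripper_width: 14.8
gripper_force: 20.0
```

Request:
apply_moves:
  increments:
    - [-0.9,0,0,-0.02,0,0,0]
    - [-0.9,0,0,-0.03,0,0,0]
    - [-0.9,0,0,-0.02,0,0,0]
    - [-0.9,0,0,-0.01,0,0,0]
    - [-0.9,0,0,-0.004,0,0,0]

```text
time_s: 19.15
ee_pos: [578.4, -165.5, 26.3]
ee_rot: [-179.8, -0.1, 86.9]
force: [-0.5, 0.0, -0.3]
gripper_width: 14.5
gripper_force: 20.0
```

Request:
apply_moves:
  increments:
    - [-0.9,0,0,-0.002,0,0,0]
    - [-0.9,0,0,-0.002,0,0,0]
    - [-0.9,0,0,-0.001,0,0,0]
    - [-0.9,0,0,-0.001,0,0,0]
    - [-0.9,0,0,0,0,0,0]

```text
time_s: 19.57
ee_pos: [580.3, -166.4, 22.6]
ee_rot: [179.9, 0.0, 86.9]
force: [-0.4, -1.1, -0.5]
gripper_width: 14.1
gripper_force: 20.0
```

Request:
apply_moves:
  increments:
    - [0,0,0,0,0,0,0]
    - [0,0,0,0,0,0,0]
    - [0,0,0,0,0,0,0]
    - [0,0,0,0,0,0,0]
    - [0,0,0,0.01,0,0,0]

```text
time_s: 19.98
ee_pos: [578.6, -165.9, 30.6]
ee_rot: [-179.8, -0.1, 86.9]
force: [0.3, -1.0, -0.6]
gripper_width: 44.4
gripper_force: 0.0
```

Request:
apply_moves:
  increments:
    - [0.1,0,0,0.02,0,0,0]
    - [0.1,0,0,0.03,0,0,0]
    - [0.4,-0.001,-0.008,0.03,0,0,-3]
    - [0.4,-0.003,-0.018,0,0,0,-7]
    - [0.4,-0.003,-0.02,0,0,0,-7]

```text
time_s: 20.4
ee_pos: [574.5, -212.6, 115.5]
ee_rot: [179.7, -0.0, 69.7]
force: [0.6, -0.1, -0.9]
gripper_width: 63.9
gripper_force: 0.0
```

Request:
apply_moves:
  increments:
    - [0.4,-0.004,-0.02,0,0,0,-7]
    - [0.4,-0.004,-0.02,0,0,0,-7]
    - [0.4,-0.004,-0.02,0,0,0,-7]
    - [0.4,-0.004,-0.02,0,0,0,-7]
    - [0.4,-0.004,-0.02,0,0,0,-7]

```text
time_s: 20.82
ee_pos: [552.8, -313.3, 112.9]
ee_rot: [180.0, -0.0, 34.6]
force: [0.1, -0.6, 0.9]
gripper_width: 63.5
gripper_force: 0.0
```

Request:
apply_moves:
  increments:
    - [0.4,-0.004,-0.02,0,0,0,-7]
    - [0.4,-0.003,-0.02,0,0,0,-7]
    - [0.4,-0.001,-0.015,0,0,0,-6]
    - [0.4,0,-0.005,0,0,0,-2]
    - [0.4,0,0,0,0,0,0]

```text
time_s: 21.23
ee_pos: [544.8, -374.0, 112.6]
ee_rot: [179.9, -0.0, 12.8]
force: [-0.3, -0.1, 0.1]
gripper_width: 63.9
gripper_force: 0.0
```

```bash
python3 - <<'E'
from h import *
F={n:cams.grab_frame(n)["color"] for n in C}
a=F["top"][140:200,295:415]; b=F["side"][130:205,215:315]
r=lambda i:cv2.resize(i,(400,400*i.shape[0]//i.shape[1]),interpolation=cv2.INTER_CUBIC)
a,b=r(a),r(b); a=np.vstack([a,np.zeros((len(b)-len(a),400,3),np.uint8)])
cv2.imwrite("pics/m2.png",np.hstack([a,b])[:,:,::-1])
E
```

```text
(no output)
```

View pics/m2.png

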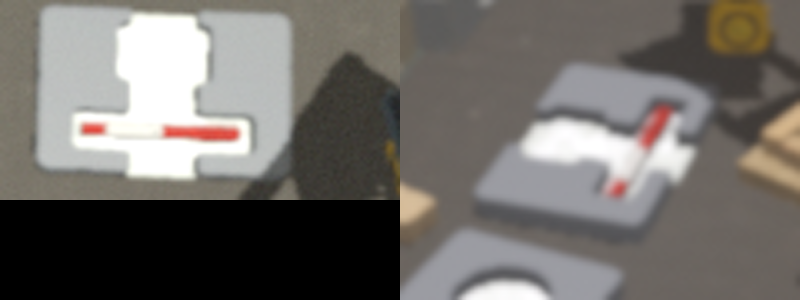

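The marker lies flat in its groove (crop 160,130). Now the tape.

Request:
apply_moves:
  increments:
    - [0.4,0.001,0.002,-0.02,0,0,0]
    - [0.4,0,0,-0.03,0,0,0]
    - [0.4,0,0,-0.02,0,0,0]
    - [0.4,0,0,-0.012,0,0,0]
    - [0.4,0,0,-0.005,0,0,0]

```text
time_s: 21.75
ee_pos: [545.1, -368.9, 23.1]
ee_rot: [-179.8, 0.1, 13.0]
force: [0.6, -0.9, 1.1]
gripper_width: 64.1
gripper_force: 0.0
```

Request:
apply_moves:
  increments:
    - [0.4,0,0,0,0,0,0]
    - [0.4,0,0,0,0,0,0]
    - [-0.6,0,0,0,0,0,0]
    - [-0.6,0,0,0,0,0,0]
    - [-0.6,0,0,0,0,0,0]
  newtons: 30

```text
time_s: 22.17
ee_pos: [546.5, -370.7, 26.2]
ee_rot: [179.9, -0.1, 12.9]
force: [-1.2, 0.3, -0.5]
gripper_width: 46.8
gripper_force: 0.0
```

Request:
apply_moves:
  increments:
    - [-0.6,0,0,0,0,0,0]
    - [-0.6,0,0,0,0,0,0]
    - [-0.6,0,0,0,0,0,0]
    - [-0.6,0,0,0,0,0,0]
    - [-0.6,0,0,0,0,0,0]

```text
time_s: 22.58
ee_pos: [546.3, -370.8, 25.5]
ee_rot: [179.9, -0.0, 12.9]
force: [-0.6, -1.3, 2.4]
gripper_width: 30.0
gripper_force: 30.0
```

Request:
apply_moves:
  increments:
    - [-0.6,0,0,0.01,0,0,0]
    - [-0.6,0,0,0.025,0,0,0]
    - [-0.6,0,0,0.03,0,0,0]
    - [-0.6,0.001,0.005,0.02,0,0,2]
    - [-0.6,0.004,0.012,0.005,0,0,5]

```text
time_s: 23.0
ee_pos: [552.1, -355.2, 119.4]
ee_rot: [179.7, -0.2, 20.0]
force: [1.4, 0.5, -1.4]
gripper_width: 29.9
gripper_force: 30.0
```

Request:
apply_moves:
  increments:
    - [-0.6,0.01,0.018,0,0,0,7]
    - [-0.6,0.01,0.02,0,0,0,7]
    - [-0.6,0.01,0.02,0,0,0,7]
    - [-0.6,0.01,0.02,0,0,0,7]
    - [-0.6,0.01,0.02,0,0,0,7]

```text
time_s: 23.42
ee_pos: [600.7, -253.9, 114.9]
ee_rot: [-179.9, -0.0, 55.3]
force: [0.6, -0.4, -2.0]
gripper_width: 29.8
gripper_force: 30.0
```

Request:
apply_moves:
  increments:
    - [-0.6,0.01,0.02,0,0,0,7]
    - [-0.6,0.01,0.02,0,0,0,7]
    - [-0.6,0.01,0.02,0,0,0,7]
    - [-0.6,0.01,0.02,0,0,0,7]
    - [-0.6,0.005,0.018,0,0,0,3]

```text
time_s: 23.83
ee_pos: [646.4, -155.6, 114.8]
ee_rot: [-180.0, -0.0, 86.2]
force: [0.3, -0.2, -1.9]
gripper_width: 29.8
gripper_force: 30.0
```

Request:
apply_moves:
  increments:
    - [-0.6,0,0.005,0,0,0,1]
    - [-0.6,0,0.002,0,0,0,0]
    - [-0.6,0,0,0,0,0,0]
    - [-0.6,0,0,0,0,0,0]

```text
time_s: 24.17
ee_pos: [645.4, -151.1, 115.0]
ee_rot: [-180.0, 0.0, 86.8]
force: [0.2, 0.3, -1.5]
gripper_width: 29.7
gripper_force: 30.0
```

```bash
python3 - <<'E'
from h import *
s=status.state(); p=s["ee_pos"]; z=p[2]-25.5; print(p,s["ee_rot"])
F={n:cams.grab_frame(n)["color"] for n in C}
ks=masks("tape_yellow",p[:2],z=z,rad=20); print({n:k.sum() for n,k in ks.items()})
o=[]
for n in C:
    u=proj(n,[p[0],p[1],z+20])[0].astype(int); f=F[n].copy(); 
    a,b=max(u[1]-40,0),max(u[0]-40,0); c=cv2.resize(f[a:a+80,b:b+80],None,fx=5,fy=5,interpolation=cv2.INTER_CUBIC)
    for h in hulls(n,"tape_yellow",[p[0],p[1],s["ee_rot"][2]-90],z): cv2.polylines(c,[np.round((h-[b,a]+.5)*5).astype(int)],True,(255,0,255),1)
    o.append(c)
cv2.imwrite("pics/t2.png",np.hstack(o)[:,:,::-1])
if ks:
  q,i=fit("tape_yellow",ks,[p[0],p[1],s["ee_rot"][2]-90],z); print(q,i)
E
```

```text
[ 645.38025267 -151.11599672  114.97948691] [-1.79968141e+02  2.10011492e-02  8.68394368e+01]
{'side': np.float64(169.0)}
[ 657.78138619 -157.23925246   22.04986622] 0.6496121673003802
```

View pics/t2.png

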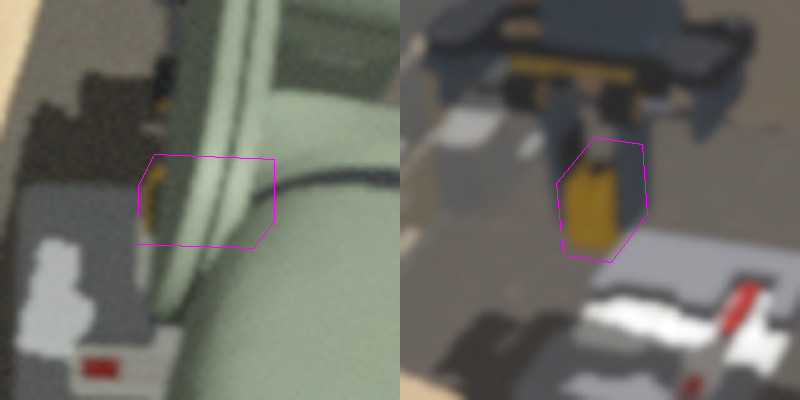

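My y steps summed to about 19 mm too much. The tape hangs straight in the grip (side crop 592,205). I correct y to about -169 and lower.

Request:
apply_moves:
  increments:
    - [-0.6,0,-0.005,0,0,0,0]
    - [-0.6,0,-0.01,0,0,0,0]
    - [-0.6,0,-0.003,0,0,0,0]
    - [-0.6,0,0,0,0,0,0]
    - [-0.6,0,0,0,0,0,0]

```text
time_s: 24.78
ee_pos: [645.9, -168.9, 114.9]
ee_rot: [180.0, -0.0, 86.9]
force: [-1.2, 0.1, -1.6]
gripper_width: 29.5
gripper_force: 30.0
```

Request:
apply_moves:
  increments:
    - [-0.6,0,0,-0.015,0,0,0]
    - [-0.6,0,0,-0.025,0,0,0]
    - [-0.6,0,0,-0.015,0,0,0]
    - [-0.6,0,0,-0.005,0,0,0]
    - [-0.6,0,0,-0.003,0,0,0]

```text
time_s: 25.2
ee_pos: [645.4, -168.0, 50.9]
ee_rot: [-179.9, -0.0, 86.9]
force: [1.0, -0.1, -1.2]
gripper_width: 29.7
gripper_force: 30.0
```

Request:
apply_moves:
  increments:
    - [-0.6,0,0,0,0,0,0]
    - [-0.6,0,0,0,0,0,0]

```text
time_s: 25.37
ee_pos: [646.7, -168.4, 53.0]
ee_rot: [179.9, 0.0, 86.9]
force: [0.7, -0.6, -1.7]
gripper_width: 30.1
gripper_force: 30.0
```

```bash
python3 - <<'E'
from h import *
s=status.state(); p=s["ee_pos"]; z=p[2]-25.5; print(p,s["ee_rot"],s["force"])
f=cams.grab_frame("side")["color"]; b,a=225,120
c=cv2.resize(f[a:a+75,b:b+100],None,fx=7,fy=7,interpolation=cv2.INTER_CUBIC)
for h in hulls("side","tape_yellow",[p[0],p[1]-1,s["ee_rot"][2]-90],z): cv2.polylines(c,[np.round((h-[b,a]+.5)*7).astype(int)],True,(255,0,255),1)
cv2.imwrite("pics/t3.png",c[:,:,::-1])
E
```

```text
[ 646.7499934  -168.4381618    53.00567391] [1.79885915e+02 1.94106865e-02 8.69175914e+01] [ 0.71748203 -0.61167346 -1.72882555]
```

View pics/t3.png

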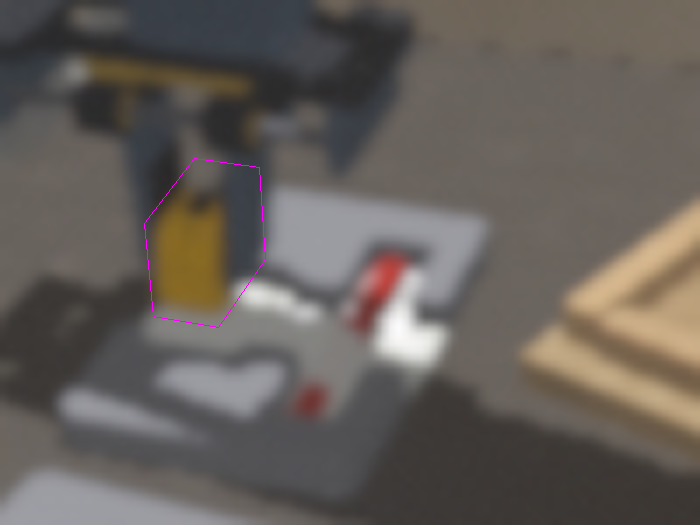

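The tape is over the pocket; its near end is about 4 mm shorter than the box model, so I shift +1 mm in y and lower slowly.

Request:
apply_moves:
  increments:
    - [-0.6,0,0.001,-0.008,0,0,0]
    - [-0.6,0,0,-0.008,0,0,0]
    - [-0.6,0,0,-0.003,0,0,0]
    - [-0.6,0,0,0,0,0,0]
    - [-0.6,0,0,0,0,0,0]

```text
time_s: 25.83
ee_pos: [645.7, -167.2, 32.5]
ee_rot: [-180.0, -0.0, 86.9]
force: [0.1, 0.7, -1.1]
gripper_width: 29.7
gripper_force: 30.0
```

Request:
apply_moves:
  increments:
    - [-0.6,0,0,-0.001,0,0,0]
    - [-0.6,0,0,-0.001,0,0,0]
    - [-0.6,0,0,0,0,0,0]
    - [-0.6,0,0,0,0,0,0]

```text
time_s: 26.17
ee_pos: [646.0, -167.3, 31.1]
ee_rot: [180.0, 0.0, 86.9]
force: [-0.7, -0.9, -1.6]
gripper_width: 29.8
gripper_force: 30.0
```

Request:
apply_moves:
  increments:
    - [-0.6,0,0,-0.001,0,0,0]
    - [-0.6,0,0,0,0,0,0]
    - [-0.1,0,0,0,0,0,0]
    - [0.05,0,0,0,0,0,0]
    - [0.05,0,0,0,0,0,0]

```text
time_s: 26.58
ee_pos: [646.3, -167.4, 30.4]
ee_rot: [179.9, 0.0, 86.9]
force: [-0.7, 0.3, -1.0]
gripper_width: 46.4
gripper_force: 0.0
```

Request:
apply_moves:
  increments:
    - [0.05,0,0,0,0,0,0]
    - [0.05,0,0,0.01,0,0,0]
    - [0.05,0,0,0.025,0,0,0]
    - [0.05,0,0,0.03,0,0,0]
    - [0.05,0,0,0.025,0,0,0]

```text
time_s: 27.0
ee_pos: [646.2, -167.4, 122.3]
ee_rot: [179.9, 0.0, 86.9]
force: [0.6, -0.6, -0.6]
gripper_width: 48.1
gripper_force: 0.0
```

Request:
apply_moves:
  increments:
    - [0.54,-0.008,0.012,0,0,0,0]
    - [0.54,-0.016,0.023,0,0,0,0]
    - [0.54,-0.021,0.03,0,0,0,0]
    - [0.54,-0.021,0.03,0,0,0,0]
    - [0.54,-0.021,0.03,0,0,0,0]

```text
time_s: 27.42
ee_pos: [558.1, -41.4, 120.9]
ee_rot: [179.9, -0.0, 86.9]
force: [0.6, 0.8, -0.6]
gripper_width: 70.1
gripper_force: 0.0
```

Request:
apply_moves:
  increments:
    - [0.54,-0.021,0.03,0,0,0,0]
    - [0.54,-0.021,0.03,0,0,0,0]
    - [0.54,-0.021,0.03,0,0,0,0]
    - [0.54,-0.021,0.03,0,0,0,0]
    - [0.54,-0.021,0.03,0,0,0,0]

```text
time_s: 27.83
ee_pos: [453.1, 108.9, 121.0]
ee_rot: [179.9, -0.0, 86.9]
force: [0.7, 0.6, 0.5]
gripper_width: 69.9
gripper_force: 0.0
```

Request:
apply_moves:
  increments:
    - [0.54,-0.021,0.03,0,0,0,0]
    - [0.54,-0.021,0.03,0,0,0,0]
    - [0.54,-0.012,0.015,0,0,0,0]
    - [0.54,-0.004,0.005,0,0,0,0]
    - [0.54,0,0,0,0,0,0]

```text
time_s: 28.25
ee_pos: [395.5, 188.6, 120.7]
ee_rot: [179.9, -0.0, 87.1]
force: [0.1, -0.8, 0.3]
gripper_width: 70.4
gripper_force: 0.0
```

```bash
python3 - <<'E'
from h import *
F={n:cams.grab_frame(n)["color"] for n in C}
a=F["top"][140:200,295:395]; b=F["side"][130:205,215:315]
r=lambda i:cv2.resize(i,(400,400*i.shape[0]//i.shape[1]),interpolation=cv2.INTER_CUBIC)
a,b=r(a),r(b); a=np.vstack([a,np.zeros((len(b)-len(a),400,3),np.uint8)])
cv2.imwrite("pics/m3.png",np.hstack([a,b])[:,:,::-1])
ks=masks("spool_blue",[395,188],z=10,rad=15)
if ks: print(list(ks),fit("spool_blue",ks,[395,188,0]))
E
```

```text
['side'] (array([395.77188666, 184.51289477,   3.83284331]), np.float64(0.8072425499811391))
```

View pics/m3.png

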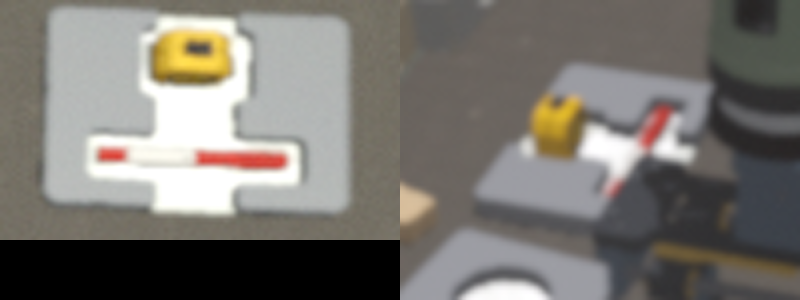

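The tape stands upright and square in its pocket, with white floor all round (crop 192,57). Now the spool.

Request:
apply_moves:
  increments:
    - [0.54,0,-0.001,-0.02,0,0,0]
    - [0.54,0,0,-0.03,0,0,0]
    - [0.54,0,0,-0.02,0,0,0]
    - [0.54,0,0,-0.01,0,0,0]
    - [0.54,0,0,-0.005,0,0,0]

```text
time_s: 28.87
ee_pos: [395.8, 185.4, 33.4]
ee_rot: [-179.8, 0.1, 86.8]
force: [-0.1, -0.3, 0.4]
gripper_width: 70.1
gripper_force: 0.0
```

Request:
apply_moves:
  increments:
    - [0.54,0,0,-0.001,0,0,0]
    - [0.54,0,0,0,0,0,0]
    - [-0.2,0,0,0,0,0,0]
    - [-0.2,0,0,0,0,0,0]
    - [-0.2,0,0,0,0,0,0]
  newtons: 30

```text
time_s: 29.28
ee_pos: [396.0, 186.7, 34.6]
ee_rot: [180.0, -0.0, 86.9]
force: [-2.2, 1.3, 1.8]
gripper_width: 53.1
gripper_force: 1.1
```

Request:
apply_moves:
  increments:
    - [-0.2,0,0,0,0,0,0]
    - [-0.2,0,0,0,0,0,0]
    - [-0.2,0,0,0,0,0,0]

```text
time_s: 29.53
ee_pos: [395.7, 186.7, 34.5]
ee_rot: [-180.0, 0.0, 86.9]
force: [-2.0, -0.6, 6.2]
gripper_width: 50.8
gripper_force: 30.0
```

Request:
apply_moves:
  increments:
    - [-0.2,0,0,0.01,0,0,0]
    - [-0.2,0,0,0.025,0,0,0]
    - [-0.2,0,0,0.03,0,0,0]
    - [-0.2,0,0,0.02,0,0,0]
    - [-0.2,0.01,-0.006,0.005,0,0,0]

```text
time_s: 29.95
ee_pos: [406.7, 181.7, 126.8]
ee_rot: [179.7, -0.2, 87.0]
force: [0.4, 0.9, -2.1]
gripper_width: 51.0
gripper_force: 30.0
```

Request:
apply_moves:
  increments:
    - [-0.2,0.02,-0.013,0,0,0,0]
    - [-0.2,0.03,-0.02,0,0,0,0]
    - [-0.2,0.03,-0.02,0,0,0,0]
    - [-0.2,0.03,-0.02,0,0,0,0]
    - [-0.2,0.03,-0.02,0,0,0,0]

```text
time_s: 30.37
ee_pos: [547.2, 85.9, 122.6]
ee_rot: [-179.9, 0.0, 86.9]
force: [-0.2, 0.5, -1.8]
gripper_width: 51.1
gripper_force: 30.0
```

Request:
apply_moves:
  increments:
    - [-0.2,0.03,-0.02,0,0,0,0]
    - [-0.2,0.026,-0.016,0,0,0,0]
    - [-0.2,0.014,-0.01,0,0,0,0]
    - [-0.2,0.005,-0.003,0,0,0,0]
    - [-0.2,0,0,0,0,0,0]

```text
time_s: 30.78
ee_pos: [621.5, 37.4, 122.2]
ee_rot: [-179.9, 0.0, 86.8]
force: [-0.0, 1.3, -2.6]
gripper_width: 51.1
gripper_force: 30.0
```

Request:
apply_moves:
  increments:
    - [-0.2,0,0.001,-0.015,0,0,0]
    - [-0.2,0,0,-0.025,0,0,0]
    - [-0.2,0,0,-0.015,0,0,0]
    - [-0.2,0,0,-0.005,0,0,0]
    - [-0.2,0,0,-0.003,0,0,0]

```text
time_s: 31.2
ee_pos: [619.1, 40.4, 59.7]
ee_rot: [-179.8, 0.0, 87.0]
force: [0.2, 0.1, -2.1]
gripper_width: 50.8
gripper_force: 30.0
```

```bash
python3 - <<'E'
from h import *
import json
P=json.load(open("P.json"))
p=status.state()["ee_pos"]; z=p[2]-34.5; print(p)
f=cams.grab_frame("side")["color"]; b,a=180,165
c=cv2.resize(f[a:a+90,b:b+110],None,fx=6,fy=6,interpolation=cv2.INTER_CUBIC)
q=P["round_inlay"]; r=np.radians(q[2]); g=[q[0]+44*np.sin(r),q[1]-44*np.cos(r)]
t=np.linspace(0,6.283,60); ring=proj("side",np.c_[g[0]+34*np.cos(t),g[1]+34*np.sin(t),0*t+20])
for h in hulls("side","spool_blue",[p[0],p[1],0],z)+[ring[:,None]]: cv2.polylines(c,[np.round((h-[b,a]+.5)*6).astype(int)],True,(255,0,255),1)
cv2.imwrite("pics/s1.png",c[:,:,::-1])
E
```

```text
[619.13619823  40.38756302  59.68326879]
```

View pics/s1.png

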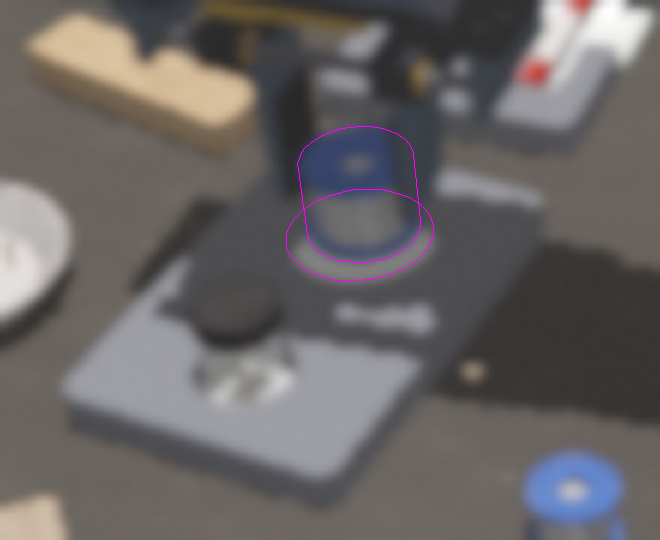

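The spool outline and the hole ring both match the picture, and the spool is centred over the hole. Lower and release.

Request:
apply_moves:
  increments:
    - [-0.2,0,0,0,0,0,0]
    - [-0.2,0,0,-0.005,0,0,0]
    - [-0.2,0,0,-0.007,0,0,0]
    - [-0.2,0,0,-0.004,0,0,0]
    - [-0.2,0,0,0,0,0,0]

```text
time_s: 31.67
ee_pos: [620.2, 39.7, 43.9]
ee_rot: [-179.9, 0.0, 86.9]
force: [-0.3, -0.8, -1.6]
gripper_width: 50.9
gripper_force: 30.0
```

Request:
apply_moves:
  increments:
    - [-0.2,0,0,-0.001,0,0,0]
    - [-0.2,0,0,0,0,0,0]
    - [-0.2,0,0,0,0,0,0]

```text
time_s: 31.92
ee_pos: [621.1, 39.7, 44.1]
ee_rot: [180.0, -0.0, 86.9]
force: [-0.2, 1.0, -2.1]
gripper_width: 51.2
gripper_force: 30.0
```

Request:
apply_moves:
  increments:
    - [-0.2,0,0,-0.002,0,0,0]
    - [-0.2,0,0,-0.001,0,0,0]
    - [-0.2,0,0,-0.001,0,0,0]
    - [-0.2,0,0,0,0,0,0]
    - [-0.2,0,0,0,0,0,0]

```text
time_s: 32.33
ee_pos: [620.9, 39.7, 39.9]
ee_rot: [-180.0, 0.0, 86.9]
force: [-0.4, 0.8, -1.8]
gripper_width: 51.4
gripper_force: 30.0
```

Request:
apply_moves:
  increments:
    - [-0.2,0,0,-0.001,0,0,0]
    - [-0.2,0,0,0,0,0,0]
    - [-0.2,0,0,0,0,0,0]

```text
time_s: 32.58
ee_pos: [620.9, 39.7, 38.9]
ee_rot: [180.0, 0.0, 86.9]
force: [0.6, 0.3, -1.9]
gripper_width: 50.9
gripper_force: 30.0
```

Release, raise, and move aside for a last look.

Request:
apply_moves:
  increments:
    - [0.5,0,0,0,0,0,0]
    - [0.5,0,0,0,0,0,0]
    - [0.5,0,0,0,0,0,0]
    - [0.5,0,0,0,0,0,0]
    - [0.5,0,0,0.01,0,0,0]

```text
time_s: 33.0
ee_pos: [619.7, 39.6, 47.7]
ee_rot: [-179.8, 0.0, 86.9]
force: [-0.5, 0.7, -0.5]
gripper_width: 68.5
gripper_force: 0.0
```

Request:
apply_moves:
  increments:
    - [0.5,0,0,0.025,0,0,0]
    - [0.5,0,0,0.035,0,0,0]
    - [0.5,-0.01,0,0.035,0,0,0]
    - [0.5,-0.02,0,0.035,0,0,0]
    - [0.5,-0.03,0,0.02,0,0,0]

```text
time_s: 33.42
ee_pos: [563.7, 39.8, 203.8]
ee_rot: [179.5, -0.1, 86.9]
force: [0.8, 0.1, 1.0]
gripper_width: 68.8
gripper_force: 0.0
```

Request:
apply_moves:
  increments:
    - [0.5,-0.035,0,0,0,0,0]
    - [0.5,-0.035,0,0,0,0,0]
    - [0.5,-0.035,0,0,0,0,0]
    - [0.5,-0.03,0,0,0,0,0]
    - [0.5,-0.01,0,0,0,0,0]

```text
time_s: 33.83
ee_pos: [411.4, 39.6, 199.6]
ee_rot: [-179.9, 0.0, 86.9]
force: [-0.9, 0.2, -0.1]
gripper_width: 68.9
gripper_force: 0.0
```

```bash
python3 - <<'E'
from h import *
F={n:cams.grab_frame(n)["color"] for n in C}
r=lambda i:cv2.resize(i,(400,400*i.shape[0]//i.shape[1]),interpolation=cv2.INTER_CUBIC)
a,b=r(F["top"][110:310,90:440]),r(F["side"][120:370,160:345]); a=np.vstack([a,np.zeros((len(b)-len(a),400,3),np.uint8)])
cv2.imwrite("pics/end.png",np.hstack([a,b])[:,:,::-1])
E
```

```text
(no output)
```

View pics/end.png

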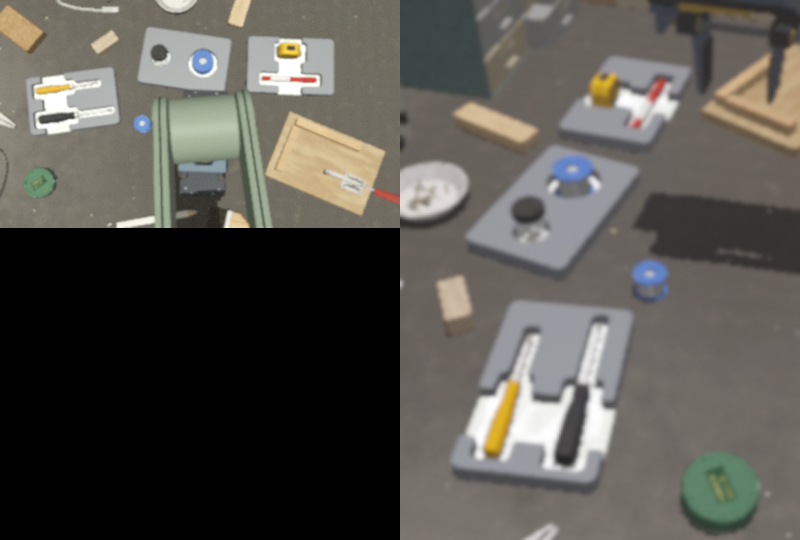

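All five lie in their cut-outs: drivers at (500,415) and (573,425), tape and marker at (604,88) and (650,103), spool at (573,175). The tin and the offcut are where they were. Handing in.

```bash
python3 -c "
from workcell import env; print(env.job_done())"
```

```text
the job is handed in; nothing more can be done
None
```

All five items are in their cut-outs in the order asked and the job is handed in (about 34 s), with the tin and offcut unmoved, but my first descent hit the bench too fast and the wrist force read 162 N, over the 120 N limit, so it may be judged failed on that point.

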